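# Unlatch and slide off a terminal cover

## Task

On the bench power unit, press the snap tab in until the terminal cover pops loose, then push the cover along its rails until it is completely off them and lies flat on the parking deck beyond, with the terminals uncovered and the tab sprung back up. Use only the fingertips: do not lift or carry the cover, and leave the screwdriver, jar and spool where they are.

Things in the scene. Friction and masses are not known exactly. Their poses are not given: they have to be found in the camera images.
- unit: Fixed grey bench power unit, a box 170 (x) by 270 (y) by 70 mm high, flat top deck at z = 70 mm; origin at the centre of its underside on the bench, z up. Along its y axis on top, from the -y end: snap tab, cover on its seat between two aluminium rails, empty parking deck. Blocks 7 mm high stand on both sides of the tab.
- seat (a point): Point on the unit's deck under the centre of the latched cover (unit frame 0, -45, 70 mm), axes as the unit's, over the terminal recess. Two rails, 9 mm high, 47 mm either way along y, their lips 35 mm either side of the centre line, hold the cover down by its edges: it can only slide towards +y.
- cover: Loose white plastic terminal cover, about 90 g, 80 (x) by 90 (y) mm, flat top 14 mm above its underside; origin at the centre of its underside, axes as the unit's. Across the middle of its top (y = 0) stands a rib 50 (x) by 7 (y) mm, 17 mm high: push on its -y face. Latched, its origin is at the seat point and a tooth locks it; released, it slides with a few newtons.
- deck (a point): Centre of the parking deck, level with the seat, 106 mm from the seat point along +y; axes as the unit's. The cover is fully off its rails when its origin is 16 mm short of this point, and meets the 6 mm high end curb 16 mm past it. Side curbs 6 mm high, 92 mm apart.
- rib_top (a point): Centre of the top edge of the cover's rib, 31 mm above the cover's underside.
- tab (a joint): Snap tab travel in m: 0 = up, 0.007 = fully in (straight down); sprung, about 5 to 10 N to press. Past about 5 mm its tooth clears the cover, and if kept in for half a second a hidden spring moves the cover about 8 mm towards +y. Then let go: it cannot latch again, and rises fully once the cover has slid about 5 mm further.
- tab_top (a point): Centre of the top face of the snap tab's white pad, 20 mm (x) by 24 mm (y), 18 mm above the deck when up and 11 mm when pressed in; at x = 0, y = -116 mm in the unit's frame. Moves with the tab.
- screwdriver: Loose screwdriver 170 mm long lying on the bench beside the unit; leave alone.
- jar: Loose small glass jar, 44 mm across and 55 mm high, standing beside the unit; origin at its underside; leave alone.
- spool: Loose metal spool, 48 mm across and 36 mm high, standing beside the unit; origin at its underside; leave alone.
Things that resemble listed ones, but are neither listed nor needed, are in the scene too. What is shaped like the cover but purple or turquoise is not meant.

How it is judged:
By the outcome, as a careful person would: the job done as asked, in the order asked, and still so for the second after the job is handed in, with the robot touching nothing.
It also fails if it takes over 40 s, if anything falls off the work surface, if the arm or the gripper's body presses on something with over 40 N, if the wrist force passes 120 N, or if a joint passes its speed limit or range.

## Robot

A 6-joint arm with a two-finger parallel gripper is mounted at the origin on the work surface. World frame = base frame: x ahead of the robot, y to its left, z up, the work surface at z = 0. Lengths are in m, angles in rad, forces in N, time in s.
With the tool pointing down it reaches from about 0.25 to 0.775 m from the base axis. Payload 4 kg.
Tool frame: the origin (TCP) lies at the very end of the fingers, on their centre line; the grasp point (between the pads) lies 19 mm behind it; z points along the fingers, y is the direction in which the jaws open and shut (so a half turn about z gives the same grasp; the last joint's range is limited). The gripper opens to 94 mm and grips with 3 to 60 N. Pads are 16 mm wide; open, the fingers measure 119 mm over their backs; the gripper's body (75 mm by 177 mm) begins 78 mm behind the grasp point.
Start: joints at [-1.449, 0.087, 1.371, -0, 1.684, -0.103], TCP at [0.123, -0.536, 0.206] pointing down, gripper open.
Joint ranges: [-3.1, 3.1], [-0.76, 2.03], [0.27, 2.55], [-1.08, 4.22], [0.17, 2.65], [-2.57, 2.57]. Speed limits (rad/s): [2.79, 2.79, 3.14, 3.14, 3.14, 3.14].

## Interface

Orientations are given as [roll, pitch, yaw] about the fixed x, y, z axes, in that order (R = Rz(yaw) Ry(pitch) Rx(roll)).
In Python, from bench import robot, snapshot, models gives the robot as it stands.
- The arm moves only by the tool arm_command, never from a script. Its argument "commands" is text: rows parted by semicolons, each of 7 numbers parted by spaces: the shift along the tool's x, y, z in mm, then the turn, a rotation vector about the tool's x, y, z in degrees, then the opening, from 0 (shut) to 1 (fully open). In form: tx ty tz rx ry rz hand; .... A call has 1 to 12 rows; each row shifts and turns the pose as measured when the row begins, along the tool's axes as they then stand; what a row does not reach is not made up. A row lasts 1/8 s, in which the tool goes at most 62.5 mm and 10.7 degrees, less where a joint would pass 70% of its speed; a pose out of reach is approached as far as the arm can. A call is refused whole if a number of a shift passes 62.5 or a number of a turn 10.7, either way. A call with a gripper value outside its range is refused whole. The fingers move at their own pace and stop on an object; the grip force is fixed at half the most. Time passes only in rows, so rows that do not move let the fingers close. It gives the time, the measured TCP pose, the force and the opening at its end, in the units of the state.
- robot.get_obs(): the state, without advancing time (a new reading comes with each control period).
- snapshot(name): name is "scene" or "top"; returns a dict with "img" (384x512x3 uint8, blue, green, red), "camera_matrix" (3x3 intrinsics, pixels), "dist" ([k1, k2, p1, p2, k3] as OpenCV has them; the pictures are not rectified), "origin" and "rotation" of the camera in the world. Camera axes: x right, y down, z forward; pixel columns grow to the right and rows downward; lengths in m; the calibration is good to about 2 mm. A picture is of the moment at which its call begins. There is no depth.
- robot.close_job(): hands the job in, once; it reports no verdict.
Trained networks look in a picture, given as the dict that the camera call returned (one of the last four; its "shot" number tells which), for a name from the list of things; names that differ only in an ending like _2 or _b are one class to them, and where a whole thing is asked for, a point or a joint stands for the part that bears it (a point fixed in the world has none). Each returns a list of dicts, best first, with "conf" (0 to 1); they miss things now and then, are a little off and sometimes report something else, mostly with a low value. They report only what shows in the picture. A call takes as long as a camera call. They do not tell look-alikes from the thing itself.
- models.spot_in(query, picture): "bbox" ([left, top, width, height] as shares, 0 to 1, of the picture: columns of its width, rows of its height, round what is visible of it).
- models.tip_of(query, picture): "centre" ([column, row] as shares, 0 to 1, of the picture: columns of its width, rows of its height: a listed point, or the origin of a listed thing).
The state is a dict: "time": time; "joint_positions": joint angles; "qvel": joint speeds; "joint_torque": joint torques, N m; "tool_pos": TCP position; "ee_rot": TCP orientation; "wrist_force": force on the tool from outside, world axes, zero at the start; "wrist_torque": the same for the moment, N m; "width": finger opening in m.
Only numpy, scipy, OpenCV 4.12 (cv2) and the standard library are available. Lean on these libraries where they do the work, as an engineer would, in place of code of your own. Each camera call takes 0.05 s, during which the arm holds its last target. There are 200 camera calls.

## Working session

There is one attempt and no reset: what is moved stays moved. The work goes in short steps, Python scripts to look and compute and a tool call to move; the robot and the scene stay as the last step left them, time stands still between calls to the robot, and variables do not carry over. Pictures are saved under pics/ and viewed, about 8 in all and at most 12, crops included, and the job is handed in when it is done.

Besides the shell and the picture viewer there is one more tool, called after ">>>" by a JSON object that holds its "fn" and its "kwargs", one argument or row to a line. arm_command: Moves the arm, as the interface text tells. Its arguments: {"type":"object","properties":{"commands":{"type":"string"}},"required":["commands"]}

```bash
mkdir -p pics
cat > h.py <<'E'
import numpy as np, cv2
from bench import robot, snapshot, models
def ray(s,c):
    h,w=s["img"].shape[:2]
    p=cv2.undistortPoints(np.array([[[c[0]*w,c[1]*h]]],float),np.array(s["camera_matrix"]),np.array(s["dist"]))[0,0]
    return np.array(s["origin"]),np.array(s["rotation"])@np.array([p[0],p[1],1])
def atz(s,c,z):
    o,d=ray(s,c); return o+d*(z-o[2])/d[2]
def proj(s,P):
    R=np.array(s["rotation"]); rv=cv2.Rodrigues(R.T)[0]; t=-R.T@np.array(s["origin"])
    return cv2.projectPoints(np.array(P,float).reshape(-1,3),rv,t,np.array(s["camera_matrix"]),np.array(s["dist"]))[0][:,0]
E
python3 - <<'E'
from h import *
o=robot.get_obs();print(o["time"],o["tool_pos"],o["ee_rot"],o["width"])
for n in("scene","top"):
    s=snapshot(n);cv2.imwrite(f"pics/{n}1.png",cv2.resize(s["img"],(800,600)))
    print(n,s["origin"])
    for q,z in(("unit",0),("cover",.07),("rib_top",.101),("tab_top",.088),("seat",.07),("deck",.07),("jar",0),("spool",0),("screwdriver",.01)):
        for r in models.tip_of(q,s)[:3]: print(q,round(r["conf"],2),np.round(r["centre"],3),atz(s,r["centre"],z).round(4))
E
```

```text
0.0 [ 0.12253551 -0.53562163  0.20430439] [-3.13940222e+00 -2.18127827e-04  2.24799841e-01] 0.0941490679099149
scene [ 0.83593623 -0.47218012  0.94008   ]Traceback (most recent call last):
  File "<stdin>", line 7, in <module>
  File "h.py", line 8, in atz
    o,d=ray(s,c); return o+d*(z-o[2])/d[2]
                                      ~^^^
IndexError: invalid index to scalar variable.
```

View pics/scene1.png

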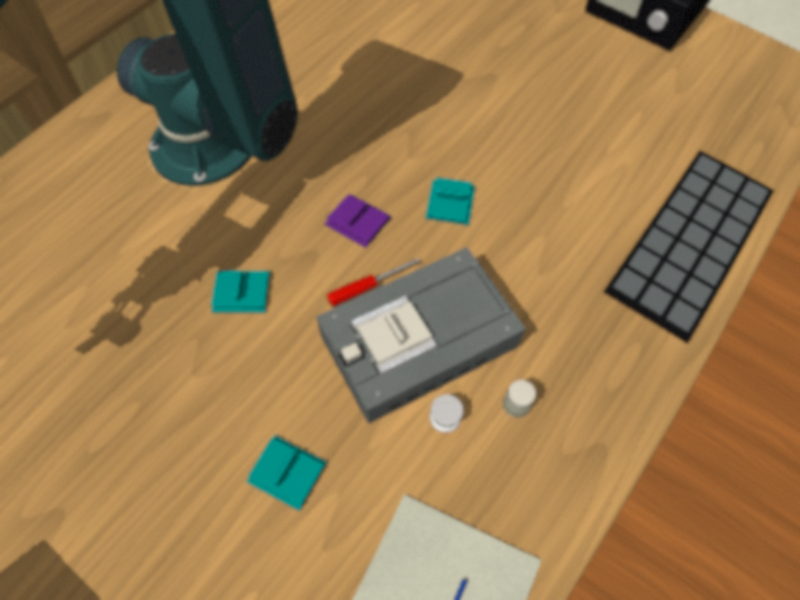

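The scene view shows the unit at about (425,330) of 800x600. The tab is at (350,352), the white cover at (395,332), the screwdriver on the robot side, and the jar and spool below. The rotation isn't a 3x3 matrix, so I'll check its format.

Run:
```python
from h import *
for n in("scene","top"):
    s=snapshot(n);print(n,s["rotation"],s["origin"],s["camera_matrix"],s["dist"],models.tip_of("tab_top",s)[:2])
cv2.imwrite(f"pics/{n}1.png",cv2.resize(s["img"],(800,600)))
```

```text
scene [-2.63023956e+00  2.44844241e-03  6.58316188e-01] [ 0.83593623 -0.47218012  0.94008   ] [[416.10569514   0.         250.7237978 ]
 [  0.         416.10569514 193.22084084]
 [  0.           0.           1.        ]] [-0.1011785  0.         0.         0.         0.       ] [{'centre': [0.442, 0.5862], 'conf': 0.57}]
top [-3.07918303e+00 -4.65049185e-04 -1.59397371e+00] [ 0.43692253 -0.06127604  1.3287885 ] [[495.12991638   0.         246.19259828]
 [  0.         495.12991638 193.88596555]
 [  0.           0.           1.        ]] [-0.19817543  0.          0.          0.          0.        ] [{'centre': [0.577, 0.481], 'conf': 0.41}]
```

View pics/top1.png

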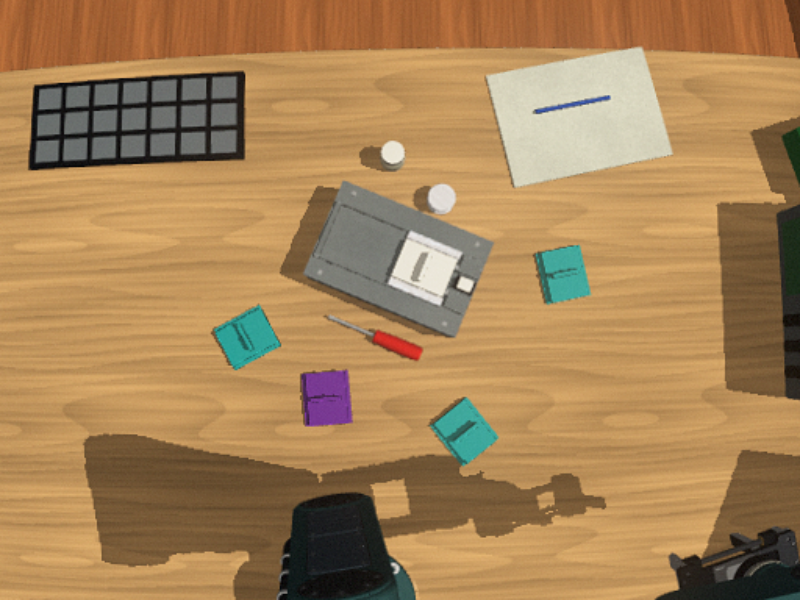

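The top view shows the unit's deck corners near (345,182), (493,242), (455,337) and (305,275) of 800x600. The tab is at (466,284), so +y of the unit points image left and slightly up. Rotation is evidently rpy. Next I'll fit the unit's pose from both views.

```bash
sed -i 's/^def ray/from scipy.spatial.transform import Rotation as Ro\ndef ray/; s/np.array(s\["rotation"\])/Ro.from_euler("xyz",s["rotation"]).as_matrix()/' h.py
cat > fit.py <<'E'
from h import *
from scipy.optimize import least_squares
def U(p,P):
    c,s=np.cos(p[2]),np.sin(p[2]); P=np.array(P,float).reshape(-1,3)
    return np.c_[p[0]+c*P[:,0]-s*P[:,1],p[1]+s*P[:,0]+c*P[:,1],P[:,2]]
T=snapshot("top");S=snapshot("scene")
loc={"tab_top":(0,-.116,.088),"rib_top":(0,-.045,.101),"seat":(0,-.045,.07),"deck":(0,.061,.07),"unit":(0,0,0)}
obs=[]
for s in(T,S):
    for q in loc:
        for r in models.tip_of(q,s)[:1]: obs.append((s,loc[q],np.array(r["centre"])*[512,384],q))
# hand read top deck corners
for px,P in zip([(345,182),(493,242),(455,337),(305,275)],[(.085,.135,.07),(.085,-.135,.07),(-.085,-.135,.07),(-.085,.135,.07)]): obs.append((T,P,np.array(px)*.64,"cT"))
for px,P in zip([(467,249),(526,327),(369,413),(318,318)],[(-.085,.135,.07),(.085,.135,.07),(.085,-.135,.07),(-.085,-.135,.07)]): obs.append((S,P,np.array(px)*.64,"cS"))
f=lambda p:np.concatenate([proj(s,U(p,P))[0]-o for s,P,o,q in obs])
r=least_squares(f,[.5,-.05,.4+1.2],loss="soft_l1");r=min([least_squares(f,[.5,-.05,y],loss="soft_l1") for y in(0,1.5,3,-1.5)],key=lambda r:r.cost)
print(r.x,r.cost)
for (s,P,o,q),e in zip(obs,f(r.x).reshape(-1,2)): print(q,e.round(1))
for q in loc: print(q,U(r.x,loc[q]).round(4))
for s,n in((T,"top"),(S,"scene")):
    for q in("jar","spool"):
        for d in models.tip_of(q,s)[:2]: print(n,q,round(d["conf"],2),atz(s,d["centre"],0).round(3))
E
python3 fit.py
```

```text
[ 0.58777015 -0.0869438   5.8662162 ] 252.04338457810104
tab_top [ 2.1 -2.3]
rib_top [ -25.3 -106.7]
seat [ 2.3 -0.4]
deck [ 1.1 -0.5]
unit [2.8 2.6]
tab_top [0.2 1.9]
rib_top [23.7 74.6]
seat [ 0.7 -0. ]
deck [0.7 1.5]
unit [-0.2 -1.7]
cT [-1.8 -0.9]
cT [0.2 0.4]
cT [-0.4  0.8]
cT [-2.  -0.1]
cS [-0.8 -3.2]
cS [-0.8 -0.5]
cS [-2.2 -3.5]
cS [-2.3 -2.5]
tab_top [[ 0.5408 -0.193   0.088 ]]
rib_top [[ 0.5695 -0.1281  0.101 ]]
seat [[ 0.5695 -0.1281  0.07  ]]
deck [[ 0.6125 -0.0312  0.07  ]]
unit [[ 0.5878 -0.0869  0.    ]]
top jar 0.62 [ 0.765 -0.089  0.   ]
top spool 0.53 [ 0.691 -0.164  0.   ]
scene jar 0.8 [ 0.77  -0.089  0.   ]
scene spool 0.64 [ 0.699 -0.168  0.   ]
```

```bash
cat > rect.py <<'E'
from h import *
from fit import U
def rect(s,p,z,x=(-.1,.1),y=(-.15,.15),k=2000):
    xs=np.arange(x[0],x[1],1/k);ys=np.arange(y[0],y[1],1/k)
    Y,X=np.meshgrid(ys,xs,indexing="ij")
    m=proj(s,U(p,np.c_[X.ravel(),Y.ravel(),np.full(X.size,z)])).astype(np.float32).reshape(X.shape+(2,))
    return cv2.remap(s["img"],m[...,0],m[...,1],cv2.INTER_CUBIC)[::-1].copy()
E
sed -i 's/^T=snap/if __name__=="__main__":\n  exec("""\nT=snap/' fit.py; echo '""")' >> fit.py
cat > v.py <<'E'
from rect import *
p=[.5878,-.0869,-.4170]
ims=[]
for n in("top","scene"):
    s=snapshot(n); im=s["img"]; o=rect(s,p,.07)
    def box(x0,y0,x1,y1,z,c):
        P=proj(s,U(p,[(x0,y0,z),(x1,y0,z),(x1,y1,z),(x0,y1,z)]))
        # back into the rectified plane
        q=np.array([atz(s,a/[512,384],.07) for a in P])-[p[0],p[1],0]
        c_,s_=np.cos(p[2]),np.sin(p[2]); l=np.c_[c_*q[:,0]+s_*q[:,1],-s_*q[:,0]+c_*q[:,1]]
        px=np.c_[(l[:,0]+.1)*2000,600-(l[:,1]+.15)*2000].round().astype(int)
        cv2.polylines(o,[px],True,c,1)
    box(-.085,-.135,.085,.135,.07,(0,255,0)); box(-.01,-.128,.01,-.104,.088,(0,0,255))
    box(-.025,-.0485,.025,-.0415,.101,(255,0,0)); box(-.04,-.09,.04,0,.084,(255,0,255)); box(-.046,0.004,.046,.122,.076,(255,255,0)) 
    ims.append(o)
cv2.imwrite("pics/r1.png",np.hstack(ims))
E
python3 v.py
```

```text
(no output)
```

View pics/r1.png

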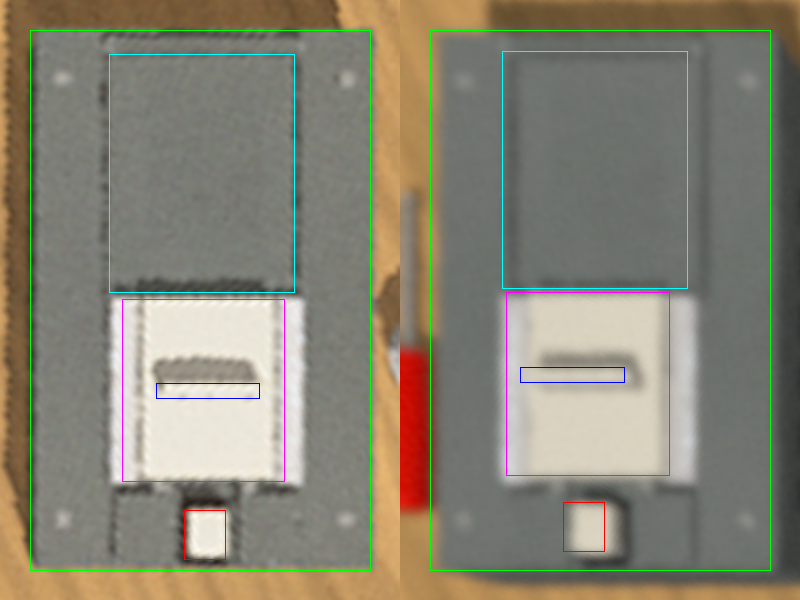

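The top view agrees with the fit to about 1 mm. The scene view suggests roughly 3 mm towards +x and 1–2 mm towards -y, so I'll take a compromise. The fingers stay shut, with the jaw axis along the unit's x, for both the press and the push.

```bash
cat > go.py <<'E'
import sys; from rect import *
p=[.5886,-.0880,-.417]
def rows(lx,ly,z,n):
    o=robot.get_obs(); P=np.array(o["tool_pos"]); R=Ro.from_euler("xyz",o["ee_rot"])
    G=U(p,(lx,ly,z))[0]; RG=Ro.from_euler("xyz",[np.pi,0,np.pi/2+p[2]])
    c_,s_=np.cos(p[2]),np.sin(p[2]); d=P-[p[0],p[1],0]
    print("t",o["time"],"local mm",np.round([1e3*(c_*d[0]+s_*d[1]),1e3*(-s_*d[0]+c_*d[1]),1e3*P[2]],1),"F",np.round(o["wrist_force"],1),"w",o["width"])
    rv=(R.inv()*RG).as_rotvec()
    for i in range(n):
        t=(R*Ro.from_rotvec(rv*i/n)).inv().apply((G-P)/n)*1e3
        print(*t.round(1),*np.degrees(rv/n).round(2))
if __name__=="__main__": rows(*[float(a) for a in sys.argv[1:4]],int(sys.argv[4]))
E
python3 go.py 0 -.117 .125 10
```

```text
t 1.2 local mm [-244.5 -598.5  205.5] F [ 0.1 -0.8 -0.1] w 0.09378532732947074
48.4 -23.9 8.0 0.0 0.0 -5.32
50.4 -19.3 8.0 0.0 0.0 -5.32
52.0 -14.6 8.0 0.0 0.0 -5.32
53.1 -9.7 8.0 0.0 0.0 -5.32
53.8 -4.7 8.0 0.0 0.0 -5.32
54.0 0.3 8.0 0.0 0.0 -5.32
53.7 5.3 8.0 0.0 0.0 -5.32
53.0 10.3 8.1 0.0 0.0 -5.32
51.8 15.1 8.1 0.0 0.0 -5.32
50.2 19.9 8.1 0.0 0.0 -5.32
```

>>> {"fn": "arm_command", "kwargs": {
  "commands": "48 -24 6 0 0 -5.3 0; 50 -19 8 0 0 -5.3 0; 52 -15 8 0 0 -5.3 0; 53 -10 8 0 0 -5.3 0; 54 -5 8 0 0 -5.3 0; 54 0 8 0 0 -5.3 0; 54 5 8 0 0 -5.3 0; 53 10 8 0 0 -5.3 0; 52 15 8 0 0 -5.3 0; 50 20 8 0 0 -5.3 0; 0 0 0 0 0 0 0"
}}

```text
time: 2.58
tool_pos: [0.5489, -0.1808, 0.1252]
ee_rot: [3.137, 0.004, 1.177]
wrist_force: [0.1, -0.9, -0.1]
width: 0.0006
```

```bash
python3 go.py 0 -.117 .115 3
```

```text
t 2.575 local mm [   1.3 -100.9  125.2] F [ 0.1 -0.9 -0.1] w 0.000575958938532084
-5.3 -0.6 3.4 0.09 0.07 0.44
-5.3 -0.5 3.4 0.09 0.07 0.44
-5.3 -0.5 3.4 0.09 0.07 0.44
```

>>> {"fn": "arm_command", "kwargs": {
  "commands": "-8 -0.7 5 0.1 0.1 0.7 0; -8 -0.6 5 0.1 0.1 0.6 0; 0 0 0 0 0 0 0; 0 0 0 0 0 0 0"
}}

```text
time: 3.08
tool_pos: [0.5385, -0.1995, 0.1151]
ee_rot: [3.14, 0.001, 1.147]
wrist_force: [-1.6, 0.1, -1.1]
width: 0.0004
```

```bash
python3 go.py 0 -.117 .092 2
python3 - <<'E'
from rect import *
s=snapshot("top");a=cv2.resize(s["img"][120:240,180:340],(800,600),interpolation=cv2.INTER_CUBIC)
cv2.imwrite("pics/t2.png",a)
E
```

```text
t 3.075 local mm [  -0.6 -122.2  115.1] F [-1.6  0.1 -1.1] w 0.0004092504996175868
2.6 0.3 11.6 0.03 0.04 -0.21
2.6 0.3 11.6 0.03 0.04 -0.21
```

View pics/t2.png

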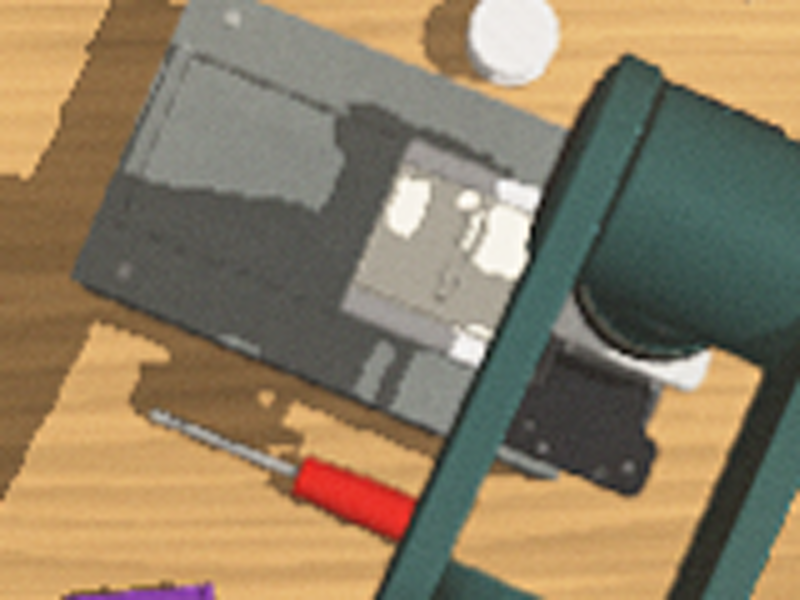

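The arm hides the tab, as expected; the cover is still latched and the neighbours are untouched. I'll go down in steps and watch the force.

>>> {"fn": "arm_command", "kwargs": {
  "commands": "5 0.6 10 0 0 -0.4 0; 0 0 0 0 0 0 0; 0 0 10 0 0 0 0; 0 0 0 0 0 0 0; 0 0 0 0 0 0 0"
}}

```text
time: 3.75
tool_pos: [0.5413, -0.1946, 0.0936]
ee_rot: [3.141, 0.001, 1.154]
wrist_force: [0.3, -0.3, 0.3]
width: 0.0003
```

```bash
python3 go.py 0 -.117 .080 2
```

```text
t 3.75 local mm [-1.000e-01 -1.166e+02  9.360e+01] F [ 0.3 -0.3  0.3] w 0.0003307557843474158
-0.2 0.0 6.8 0.03 0.04 0.02
-0.2 0.0 6.8 0.03 0.04 0.02
```

>>> {"fn": "arm_command", "kwargs": {
  "commands": "0 0 4 0 0 0 0; 0 0 3 0 0 0 0; 0 0 2 0 0 0 0; 0 0 0 0 0 0 0"
}}

```text
time: 4.25
tool_pos: [0.5416, -0.1948, 0.0859]
ee_rot: [3.139, 0.002, 1.154]
wrist_force: [-0.2, 0.7, -0.0]
width: 0.0
```

>>> {"fn": "arm_command", "kwargs": {
  "commands": "0 0 2 0 0 0 0; 0 0 1 0 0 0 0; 0 0 0 0 0 0 0"
}}

```text
time: 4.62
tool_pos: [0.5417, -0.1948, 0.0836]
ee_rot: [3.138, 0.002, 1.154]
wrist_force: [-1.7, 0.3, 4.2]
width: 0.0004
```

Contact. I'll press further.

>>> {"fn": "arm_command", "kwargs": {
  "commands": "0 0 2 0 0 0 0; 0 0 2 0 0 0 0; 0 0 1 0 0 0 0; 0 0 0 0 0 0 0"
}}

```text
time: 5.12
tool_pos: [0.5417, -0.1949, 0.0815]
ee_rot: [3.137, 0.002, 1.155]
wrist_force: [-2.2, 1.2, 4.4]
width: 0.0003
```

>>> {"fn": "arm_command", "kwargs": {
  "commands": "0 0 3 0 0 0 0; 0 0 3 0 0 0 0; 0 0 3 0 0 0 0; 0 0 3 0 0 0 0"
}}

```text
time: 5.62
tool_pos: [0.5419, -0.195, 0.0808]
ee_rot: [3.133, 0.002, 1.155]
wrist_force: [-6.0, 2.7, 15.3]
width: 0.0003
```

At 15 N and z = 0.081 the tab is fully in. I'll hold it there.

>>> {"fn": "arm_command", "kwargs": {
  "commands": "0 0 3 0 0 0 0; 0 0 3 0 0 0 0; 0 0 3 0 0 0 0; 0 0 3 0 0 0 0; 0 0 3 0 0 0 0; 0 0 3 0 0 0 0"
}}

```text
time: 6.38
tool_pos: [0.5419, -0.195, 0.0807]
ee_rot: [3.127, 0.004, 1.156]
wrist_force: [-6.5, 2.7, 15.6]
width: 0.0004
```

Run:
```python
from rect import *
p=[.5886,-.0880,-.417]
L=[]
for n in("top","scene"):
    s=snapshot(n); L.append(rect(s,p,.084))
cv2.imwrite("pics/r2.png",np.hstack(L))
```

```text
(no output)
```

View pics/r2.png

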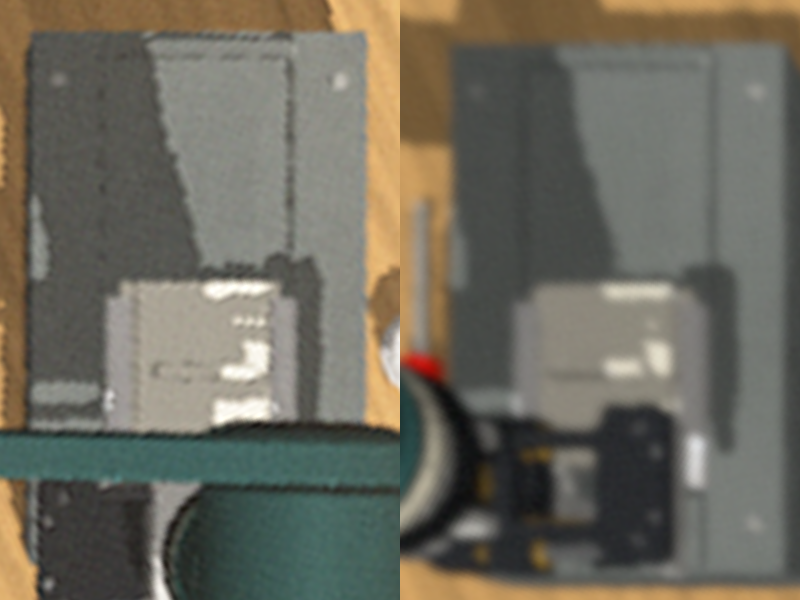

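The cover has popped about 7 mm: its front edge is now past the rail ends (rows 282 and 296). I'll release the tab and go up and over to just behind the rib.

>>> {"fn": "arm_command", "kwargs": {
  "commands": "0 0 -20 0 0 0 0; 0 0 -20 0 0 0 0; 20 0 0 0.4 0 0 0; 20 0 0 0.4 0 0 0; 0 0 0 0 0 0 0; 0 0 0 0 0 0 0"
}}

```text
time: 7.22
tool_pos: [0.5584, -0.1541, 0.1156]
ee_rot: [-3.138, 0.003, 1.157]
wrist_force: [0.5, -0.3, -0.4]
width: 0.0005
```

```bash
python3 go.py 0.001 -.061 .092 2
```

```text
t 7.225 local mm [ -0.8 -72.6 115.6] F [ 0.5 -0.3 -0.4] w 0.0005498560044699357
5.9 1.0 11.8 -0.11 0.09 0.1
5.8 1.0 11.8 -0.11 0.09 0.1
```

>>> {"fn": "arm_command", "kwargs": {
  "commands": "9 1.5 0 -0.3 0.2 0.2 0; 0 0 0 0 0 0 0; 0 0 12 0 0 0 0; 0 0 0 0 0 0 0; 0 0 8 0 0 0 0; 0 0 0 0 0 0 0; 0 0 0 0 0 0 0"
}}

```text
time: 8.1
tool_pos: [0.5626, -0.1468, 0.0926]
ee_rot: [-3.141, 0.0, 1.152]
wrist_force: [-0.2, -0.0, 0.4]
width: 0.0003
```

```bash
python3 go.py 0.001 .054 .090 12
```

```text
t 8.1 local mm [  0.  -64.3  92.6] F [-0.2 -0.   0.4] w 0.00026949758646594693
9.9 0.1 0.2 -0.0 0.0 -0.01
9.9 0.1 0.2 -0.0 0.0 -0.01
9.9 0.1 0.2 -0.0 0.0 -0.01
9.9 0.1 0.2 -0.0 0.0 -0.01
9.9 0.1 0.2 -0.0 0.0 -0.01
9.9 0.1 0.2 -0.0 0.0 -0.01
9.9 0.1 0.2 -0.0 0.0 -0.01
9.9 0.1 0.2 -0.0 0.0 -0.01
9.9 0.1 0.2 -0.0 0.0 -0.01
9.9 0.1 0.2 -0.0 0.0 -0.01
9.9 0.1 0.2 -0.0 0.0 -0.01
9.9 0.1 0.2 -0.0 0.0 -0.01
```

>>> {"fn": "arm_command", "kwargs": {
  "commands": "7 0 2 0 0 0 0; 7 0 0 0 0 0 0; 7 0 0 0 0 0 0; 7 0 0 0 0 0 0; 7 0 0 0 0 0 0; 7 0 0 0 0 0 0"
}}

```text
time: 8.85
tool_pos: [0.5809, -0.1065, 0.091]
ee_rot: [3.141, 0.002, 1.151]
wrist_force: [-0.8, -0.4, 0.3]
width: 0.0002
```

```bash
python3 go.py 0.001 .051 .090 10
```

```text
t 8.85 local mm [  0.5 -20.   91. ] F [-0.8 -0.4  0.3] w 0.00020587680505373452
7.1 0.0 0.1 0.0 0.01 -0.01
7.1 0.0 0.1 0.0 0.01 -0.01
7.1 0.0 0.1 0.0 0.01 -0.01
7.1 0.0 0.1 0.0 0.01 -0.01
7.1 0.0 0.1 0.0 0.01 -0.01
7.1 0.0 0.1 0.0 0.01 -0.01
7.1 0.0 0.1 0.0 0.01 -0.01
7.1 0.0 0.1 0.0 0.01 -0.01
7.1 0.0 0.1 0.0 0.01 -0.01
7.1 0.1 0.1 0.0 0.01 -0.01
```

>>> {"fn": "arm_command", "kwargs": {
  "commands": "6 0 0 0 0 0 0; 6 0 0 0 0 0 0; 6 0 0 0 0 0 0; 6 0 0 0 0 0 0; 0 0 0 0 0 0 0"
}}

```text
time: 9.48
tool_pos: [0.5917, -0.0822, 0.091]
ee_rot: [3.141, 0.001, 1.152]
wrist_force: [0.6, -0.5, -0.3]
width: 0.0004
```

```bash
python3 go.py 0.001 .051 .090 6;  python3 - <<'E'
from rect import *
p=[.5886,-.0880,-.417]
L=[]
for n in("top","scene"):
    s=snapshot(n); L.append(rect(s,p,.084))
cv2.imwrite("pics/r3.png",np.hstack(L))
E
```

```text
t 9.475 local mm [ 0.5  6.5 91. ] F [ 0.6 -0.5 -0.3] w 0.0004310993203790008
7.4 0.1 0.2 0.0 0.01 -0.01
7.4 0.1 0.2 0.0 0.01 -0.01
7.4 0.1 0.2 0.0 0.01 -0.01
7.4 0.1 0.2 0.0 0.01 -0.01
7.4 0.1 0.2 0.0 0.01 -0.01
7.4 0.1 0.2 0.0 0.01 -0.01
```

View pics/r3.png

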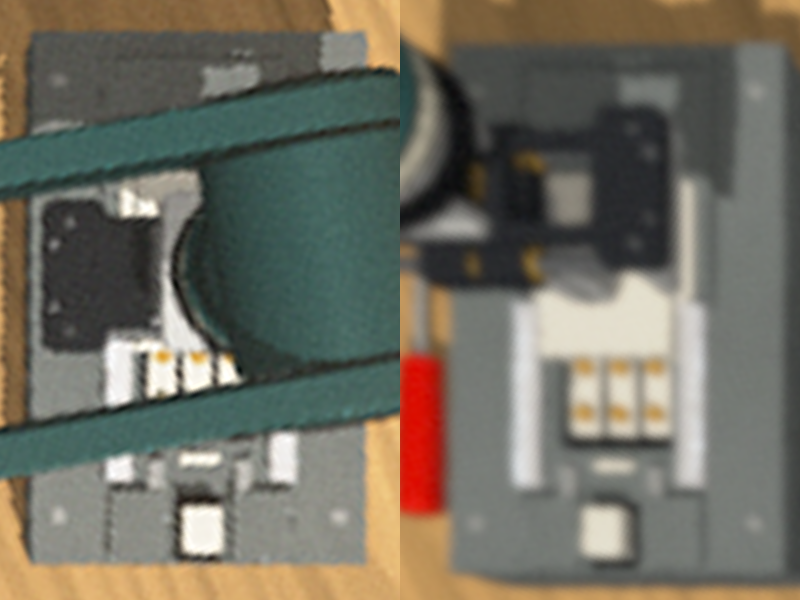

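The cover is sliding straight and the terminals show at rows 360–435. The tab is back up. Its rear edge is near local y = -28, so its centre is at about 17 mm with about 45 mm to go.

>>> {"fn": "arm_command", "kwargs": {
  "commands": "6 0 0 0 0 0 0; 6 0 0 0 0 0 0; 6 0 0 0 0 0 0; 6 0 0 0 0 0 0; 6 0 0 0 0 0 0; 5 0 0 0 0 0 0; 3 0 0 0 0 0 0; 0 0 0 0 0 0 0"
}}

```text
time: 10.58
tool_pos: [0.608, -0.0458, 0.091]
ee_rot: [3.141, 0.002, 1.152]
wrist_force: [-0.1, 0.8, -0.2]
width: 0.0004
```

```bash
python3 go.py 0.001 .051 .090 1
```

```text
t 10.575 local mm [ 0.7 46.4 91. ] F [-0.1  0.8 -0.2] w 0.0003871263798992193
4.6 0.3 1.0 0.02 0.1 -0.12
```

Another 5 mm, then back off slightly, lift and move out of the top camera's view.

>>> {"fn": "arm_command", "kwargs": {
  "commands": "3 0 0 0 0 0 0; 2 0 0 0 0 0 0; 0 0 0 0 0 0 0; -5 0 0 0 0 0 0; 0 0 -30 0 0 0 0; 0 0 -50 0 0 0 0; -50 0 -30 0 0 0 0; -55 0 0 0 0 0 0; -55 0 0 0 0 0 0; -55 0 0 0 0 0 0; -50 0 0 0 0 0 0; 0 0 0 0 0 0 0"
}}

```text
time: 12.08
tool_pos: [0.4964, -0.2961, 0.205]
ee_rot: [3.139, 0.003, 1.153]
wrist_force: [-0.2, 0.6, 0.4]
width: 0.0005
```

```bash
python3 go.py 0.001 .051 .090 1;  python3 - <<'E'
from rect import *
p=[.5886,-.0880,-.417]
L=[]
for n in("top","scene"):
    s=snapshot(n); L.append(rect(s,p,.084))
    for q in("cover","jar","spool"):
        for d in models.tip_of(q,s)[:2]: print(n,q,round(d["conf"],2),atz(s,d["centre"],.07*(q=="cover")).round(3))
print(U(p,(0,.061,.07)))
cv2.imwrite("pics/r4.png",np.hstack(L))
E
```

```text
t 12.075 local mm [   0.  -227.6  205. ] F [-0.2  0.6  0.4] w 0.0005190877331537789
278.9 0.5 114.3 0.13 0.15 -0.06
top cover 0.89 [ 0.302 -0.186  0.07 ]
top cover 0.77 [0.366 0.038 0.07 ]
top jar 0.69 [ 0.769 -0.083  0.   ]
top spool 0.66 [ 0.699 -0.156  0.   ]
scene cover 0.97 [ 0.401 -0.014  0.07 ]
scene cover 0.91 [ 0.582 -0.382  0.07 ]
scene jar 0.94 [ 0.772 -0.082  0.   ]
scene spool 0.59 [ 0.701 -0.167  0.   ]
scene spool 0.5 [0.604 0.007 0.   ]
[[ 0.61330618 -0.03222721  0.07      ]]
```

View pics/r4.png

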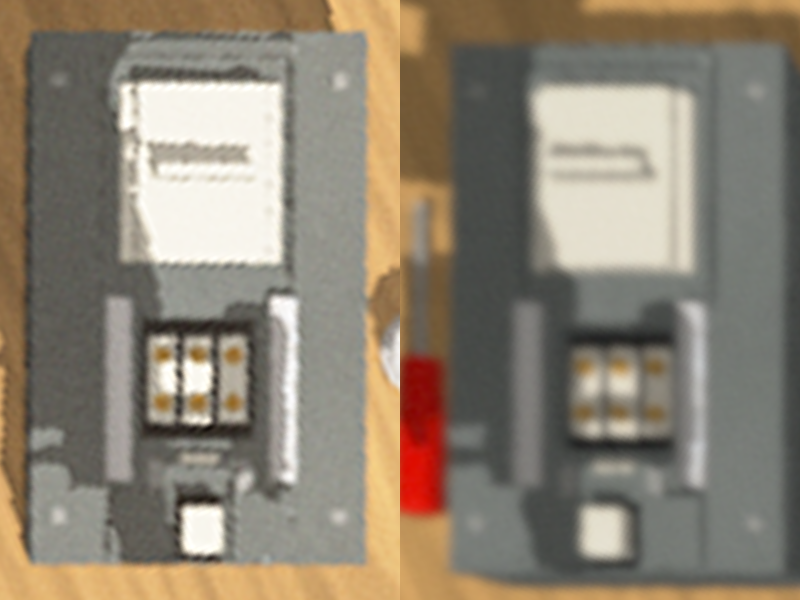

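The cover lies flat on the parking deck (rows 82–264), about 15 mm clear of the rail ends at row 296. The terminals are uncovered, the tab is up, and the screwdriver, jar and spool are where they were.

```bash
python3 -c "
from bench import robot
print(robot.close_job())"
```

```text
the job is handed in; nothing more can be done
None
```

The job is done and handed in. I pressed the snap tab fully in with the shut fingertips, at about 15 N, and held it until the cover popped about 7 mm. Then I released the tab and pushed the cover by its rib's -y face straight along the rails onto the parking deck. Robot time was about 12 s of the 40 s allowed.

**Final pictures, both cameras:** the cover lies flat and square on the deck, about 15 mm clear of the rail ends and short of the end curb. All the terminals are uncovered, the tab looks fully up, and the arm is clear of everything.

**Neighbours:** the jar, spool and screwdriver look unmoved. The network positions for the jar and spool shifted by 8 mm at most between readings, mostly in the top view, which I took as noise.

**Checks that disagreed:**
- The network's rib_top and cover readings were on the look-alikes, so I rejected them and relied on the rectified pictures.
- The two cameras differed by about 3 mm on the unit's pose, so I used a compromise between them.

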